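# Take the bayonet cap off the irrigation filter

### The arm

A 6-joint arm with a two-finger parallel gripper is mounted at the origin on the work surface. World frame = base frame: x ahead of the robot, y to its left, z up, the work surface at z = 0. Lengths are in mm, angles in rad, forces in N, time in s.
With the tool pointing down it reaches from about 425 to 950 mm from the base axis. Payload 14.7 kg.
Tool frame: the origin (TCP) lies on the mounting face of the last link; the fingertips stand 173 mm ahead of it and the grasp point (between the pads) lies 155 mm ahead of it; z points along the fingers, y is the line along which they close (so a half turn about z gives the same grasp; the last joint's range is limited). The gripper opens to 85 mm and grips with 20 to 120 N. Pads are 22 mm wide; open, the fingers measure 114 mm over their backs; the gripper's body (76 mm by 85 mm) begins 54 mm behind the grasp point. The pads swing forward as they close: fully open they stand 13 mm farther back than shut.
Start: joints at [-1.39, 0.48, 1.596, -0, 1.065, -0.047], TCP at [146.81, -633.199, 404.697] pointing down, gripper open.
Joint ranges: [-2.75, 2.75], [-0.82, 2.05], [0.23, 2.67], [-1.56, 4.7], [0.09, 2.69], [-2.92, 2.92]. Speed limits (rad/s): [1.89, 1.89, 2.39, 3.01, 3.01, 3.01].

### API

Orientations are given as a unit quaternion [x, y, z, w].
In Python, from plant import robot gives the robot as it stands.
- The arm moves only by the shell command python3 -m crank [FORCE], which reads ROWS from standard input. ROWS is a JSON list of rows, 1 to 5 of them, each an object with the fields tx, ty, tz (the shift in shares of the most that a row can go, 1 being 62.5 mm), yaw (a turn about the tool's z in shares of 2 pi rad (1.0 is 2 pi rad)), aperture (the finger opening in mm); a field left out counts as zero (the opening has to be given); each row shifts and turns the commanded pose from where the row before left it, along the tool's axes as they then stand; what a row does not reach is not made up. A row lasts 1/8 s, in which the tool goes at most 62.5 mm and 0.188 rad, less where a joint would pass 70% of its speed; a pose out of reach is approached as far as the arm can. The fingers move at their own pace and stop on an object; FORCE is the grip in N (left out, the last holds). Time passes only in rows, so rows that do not move let the fingers close. It prints the time, the measured TCP pose, the force, the opening and the grip force at its end. A shift or turn number past 1, either way, is cut back to 1. Input that does not fit is refused with a message, and nothing moves.
- robot.state(): the state, without advancing time (a new reading comes with each control period).
- robot.grab_frame(name): name is "scene" or "top"; returns (picture, depth): 480x640x3 uint8, blue, green, red; 480x640 float32, mm along the optical axis (not along the pixel's ray), 0 where there is no reading.
- robot.camera_model(name): a dict with "fx", "fy", "cx", "cy" (pixels), "position" and "attitude" of the camera in the world. Camera axes: x right, y down, z forward; pixel columns grow to the right and rows downward; lengths in mm; the calibration is good to about 2 mm. A picture is of the moment at which its call begins. camera_model takes no time and is no camera call.
- robot.job_done(): hands the job in; it is judged then, once.
The state is a dict: "t": time; "q": joint angles; "qd": joint speeds; "effort": joint torques, N m; "ee_pos": TCP position; "eef_rot": TCP orientation; "wrist_force": force on the tool from outside, world axes, zero at the start; "torque": the same for the moment, N m; "gripper_width": finger opening in mm; "grip_force": force on a finger pad.
Only numpy, scipy, OpenCV 4.12 (cv2) and the standard library are available. Lean on these libraries where they do the work, as an engineer would, in place of code of your own. Each camera call takes 0.05 s, during which the arm holds its last target. There are 200 camera calls.

### The job

Open the irrigation filter: push its release button down until it is fully home, turn the cap anticlockwise about a quarter turn, feeling for the point where it comes free of the claws, and lift it straight off. Stand the cap upright near the middle of the kneeling block, setting it down gently. Do not force the button or wrench the cap against the claws, and leave the pots, jar and hand fork alone.

Things in the scene. Friction and masses are not known exactly. Their poses are not given: they have to be found in the camera images.
- mount: Black plastic irrigation filter body, fixed to the table: round housing 123 mm across, flat deck 50 mm above the table, two low pipe stubs out to 97 mm along its own +y and -y. Origin: centre of its underside, on the vertical bayonet axis; its x axis points from there to the release button; z up. Pushing any part of the filter, button included, with more than 25 N breaks it.
- mount_button (a point): Nominal top centre of the RELEASE BUTTON when up: grey, round, flat-topped, 26 mm across, 94 mm from the axis. This point is fixed at 84 mm height; the real top is up to 6 mm higher or lower (not reported). It goes straight down 13 mm to a hard end against a steady rub of about 3 N and stays where it is pushed. Only the last 2 mm of its travel free the cap.
- mount_latch (a point): Fixed point of the latch, 66 mm from the axis, 72 mm above the table, where the cap's tab sits when locked. The button's grey tooth on the tab's anticlockwise side blocks the turn until the button is fully down (the tooth then lies 2 to 3 mm below the tab); a fixed black cheek on the other side blocks clockwise turning.
- mount_claws (a point): Point on the axis, level with the top of the grey claw ring (15 mm above the deck, inner radius 44, outer 61 mm). Its two claws hold the cap's ears down; between them are two gaps. The ears fit the gaps, 3 degrees either way, when the cap's x axis has turned some 61 to 95 degrees from the filter's (differs per unit, not reported); no stop. More than 45 N between cap and filter breaks them.
- cap: Loose black plastic bayonet cap, 0.17 to 0.35 kg: disc 84 mm across, 20 mm thick, two ears at the underside 22 mm wide, 6 mm thick, out to 52 mm along its +y and -y. Origin: centre of the underside; z up. Fitted: origin on the axis 53 mm above the table, x axis to the button within 2 degrees, 2 mm sideways play, pushed up against the claws by a seal spring of 8 N; it rises 3 mm when freed.
- cap_grip (a point): Centre of the cap's upright grip bar, 36 mm above the cap's underside. Bar: 60 mm long along the cap's x, 16 mm wide, from 20 to 53 mm above the underside. The cap turns anticlockwise seen from above, rubbing with up to about 0.3 N m. Under the claws it can rise less than 1 mm and a light pull is resisted; in the gaps it lifts freely.
- cap_tab (a point): Outer end of the cap's locking tab, 69 mm from its axis along the cap's +x; the tab is 12 mm wide and spans 16 to 22 mm above the cap's underside.
- kneeler: Hard teal silicone kneeling block lying flat and firm on the table, 220 mm along its x, 180 mm along its y, 40 mm high. Origin: centre of its underside; z up. The cap must not be banged down on it (45 N).
- pots: Upright stack of brown plastic pots, 100 mm across, 178 mm high; origin: centre of its underside. Leave alone.
- jar: Glass mason jar with closed lid, 80 mm across, 130 mm high, upright; origin: centre of its underside. Leave alone.
- fork: Stainless steel three-tined hand fork with a wooden handle lying along its x axis, 270 mm long, 64 mm wide, 26 mm high, handle towards its -x; origin on its underside near the middle. Leave alone.
There are look-alikes about, which are no part of the job. Of the things that look like the cap, the largest one is meant. There is more than one size of the mount; the job needs the largest.

How it is judged:
By the outcome, as a careful person would: the job done as asked, in the order asked, and still so for the second after the job is handed in, with the robot touching nothing.
It also fails if it takes over 72 s, if anything falls off the work surface, if the arm or the gripper's body presses on something with over 40 N, if the wrist force passes 120 N, or if a joint passes its speed limit or range.

## Working session

There is one attempt and no reset: what is moved stays moved. The work goes in short steps, Python scripts to look and compute and a shell command to move; the robot and the scene stay as the last step left them, time stands still between calls to the robot, and variables do not carry over. Pictures are saved under pics/ and viewed, at most 10 in all, crops included, and the job is handed in when it is done.

```bash
mkdir -p pics; cat > h.py <<'E'
import numpy as np,cv2
from scipy.spatial.transform import Rotation as R
from plant import robot
def att(m):
    a=np.array(m["attitude"],float)
    return R.from_quat(a).as_matrix() if a.size==4 else a.reshape(3,3)
def cloud(n,d):
    m=robot.camera_model(n);v,u=np.mgrid[:480,:640]
    p=np.dstack([(u-m["cx"])/m["fx"]*d,(v-m["cy"])/m["fy"]*d,d])
    return p@att(m).T+np.array(m["position"])
def ray(n,u,v,z):
    m=robot.camera_model(n);r=att(m)@np.array([(u-m["cx"])/m["fx"],(v-m["cy"])/m["fy"],1]);c=np.array(m["position"])
    return c+r*(z-c[2])/r[2]
E
python3 - <<'E'
from h import *
for n in("scene","top"):
    print(n,robot.camera_model(n))
    p,d=robot.grab_frame(n);cv2.imwrite(f"pics/{n}0.png",p);np.save(f"{n}0.npy",d)
print(robot.state())
E
```

```text
scene {'fx': 600.6803264686905, 'fy': 600.6803264686905, 'cx': 315.9459337954624, 'cy': 243.825380738253, 'position': array([1291.52004076, 1038.12928912,  880.16889086]), 'attitude': array([ 0.26440071,  0.83718111, -0.45714532, -0.14226105])}
top {'fx': 434.2590560722036, 'fy': 434.2590560722036, 'cx': 323.8047209802082, 'cy': 237.4812079483002, 'position': array([ 471.6019169 ,  -17.59429802, 1173.06771018]), 'attitude': array([ 0.70913722, -0.70387618,  0.03037766, -0.02756657])}
{'t': 0.1, 'q': array([-1.38959278e+00,  4.80750253e-01,  1.59678525e+00, -1.24413799e-05,
        1.06508866e+00, -4.65766848e-02]), 'qd': array([-9.23592301e-05, -2.47280732e-03, -1.00491683e-03, -1.11834742e-03,
       -1.34446906e-03, -1.39982852e-04]), 'effort': array([ 4.62631670e-04, -9.52260804e+01, -4.31036997e+01, -1.68209872e-04,
        5.21557027e-03,  3.69256838e-05]), 'ee_pos': array([ 146.78270598, -633.03600491,  404.15826317]), 'eef_rot': array([ 9.93521053e-01,  1.13647049e-01, -4.01192819e-05, -5.14222099e-04]), 'wrist_force': array([ 0.17016104,  1.14248994, -0.65879562]), 'torque': array([-0.00901722,  0.01157598, -0.02105413]), 'grip_force': 0.0, 'gripper_width': 85.44684085703983}
```

View pics/scene0.png

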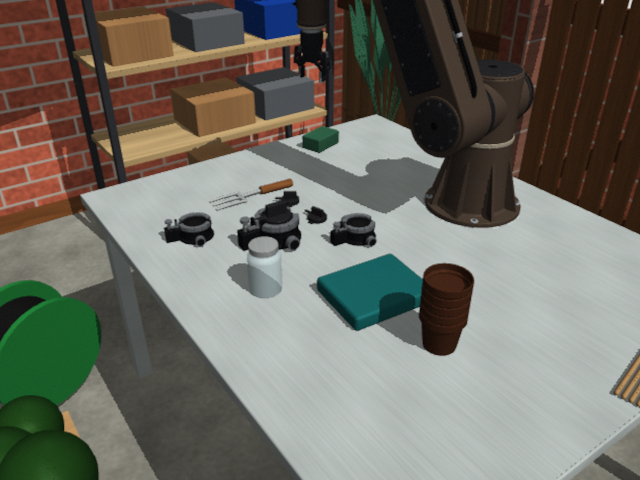

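View pics/top0.png

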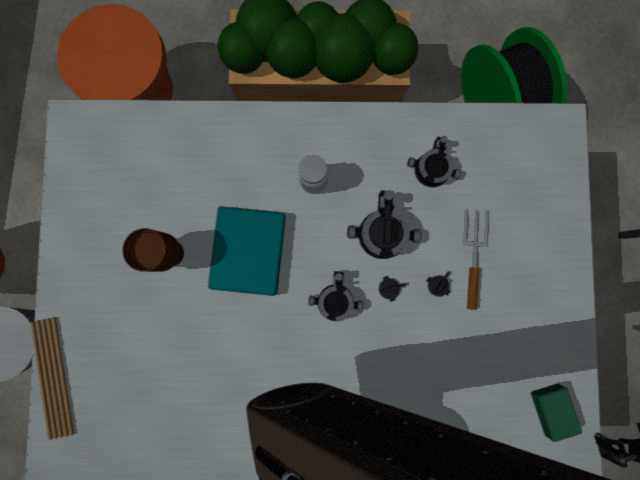

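Top view: there are three filters, at (386,233) (the largest, with a cap fitted), (434,167) and (336,301). Two small loose caps lie at (390,288) and (440,285). The kneeler is at (247,251), the jar at (313,173), the pots at (150,250) and the fork at (475,260). I choose the filter and cap at (386,233), and check that in a close crop.

```bash
python3 - <<'E'
from h import *
t=cv2.imread("pics/top0.png");s=cv2.imread("pics/scene0.png")
a=cv2.resize(t[180:270,336:436],(400,360),interpolation=cv2.INTER_CUBIC)
b=cv2.resize(s[190:260,230:310],(400,350),interpolation=cv2.INTER_CUBIC)
o=np.zeros((360,800,3),np.uint8);o[:,:400]=a;o[:350,400:]=b
cv2.imwrite("pics/crop.png",cv2.convertScaleAbs(o,alpha=2,beta=10))
d=np.load("top0.npy");P=cloud("top",d)
# kneeler
hsv=cv2.cvtColor(t,cv2.COLOR_BGR2HSV)
m=((hsv[...,0]>80)&(hsv[...,0]<100)&(hsv[...,1]>120)).astype(np.uint8);m[:,:200]=0;m[:,300:]=0
m&=(abs(P[...,2]-40)<8)
pts=P[m>0];print("kn z",np.median(pts[:,2]),cv2.minAreaRect(pts[:,:2].astype(np.float32)))
Z=P[...,2];
for v in range(188,262,3): print(v,' '.join('%3d'%z for z in Z[v,345:428:3]))
print(P[233,386],P[200,386])
E
```

```text
kn z 40.02248019593412 ((529.9598388671875, 180.17066955566406), (176.3773193359375, 216.8308563232422), 84.78414916992188)
188  -3   2   2   3  -1   1   2  -3   1   0   0   0   1   0   0   0   2  -1   1  -1   0   0   1   1   3  -1   0   0
191  -3   0  -2   0   0  -5   2   0  -2  -2  -2   0  51  50  86  87  -2   0   1   0   2  -1  -3   0   1   3   2  -1
194   1   0   0   1   1   2  -1  -1  -2   2   0  12  50  88  90  89  87   0   1   2   3   0   0  -1   0   1   0   0
197  -1   3   1  -1  -1   0   0   1  -1   0   0   9  68  88  87  85   1   0  -1   2  -1  -2  -2   1  -1   1  -1   4
200   0   0  -1   0  -2   0   1   1   1   4   0  18  65  49  52  49   0   0   0  -3  -1   4   1  -1   1  -1   0   0
203  -2   2   2   0   0   0   1  -2   0   0   1  20  65  50  50  53   3   4   6  -2   0   1   0  -1   0   0   0   0
206   4   2   0   5   3   0  -1  -1   2   1   0  21  78  47  76  64  76   0   0   4  -2   0  -2   1  -3   2  -1   0
209   0   5   0   0   0   3  -2   0   0   0  -1  24  56  48  75  51   5   0  -3   0  -1   4   2   0   1  -1   0  -3
212  -1   1   3   0   2   0   0   0   4   1  69 
[... 1313 characters left out ...]
  68  -1   0   2   0   1  -2   2
248   1  -4  -1  -1   2   2   3  12  61  60  68  64  52  71  73  52  63  64  66  65  -4   0   0  -1  -1   0   2  -4
251  -1   0   0   1   0   2   0   4  13  66  62  65  49  49  49  54  61  66  66  -3  -1  -2   0   0  -2   2   4   0
254   0  -1   0   0   6   1   0   1   6   7  54  66  51  51  50  54  61   4   1   0  -1  -1   0  -2   0   0  -3   4
257  -4   3   0  -1   0   0  -1   0   0  -1   5  11   7  10  10   6   1  -3   0   1   1  -2   1   0   0   1  -1  -3
260   0   0   2   0  -3  -3  -2   0   3  -1   0   0  -3   0   0   2   0  -2  -1   0   1  -3  -1  -1   1   1   0   0
[ 571.24127284 -174.51512556  109.31893564] [ 664.0126816  -184.12729114   46.78687915]
```

View pics/crop.png

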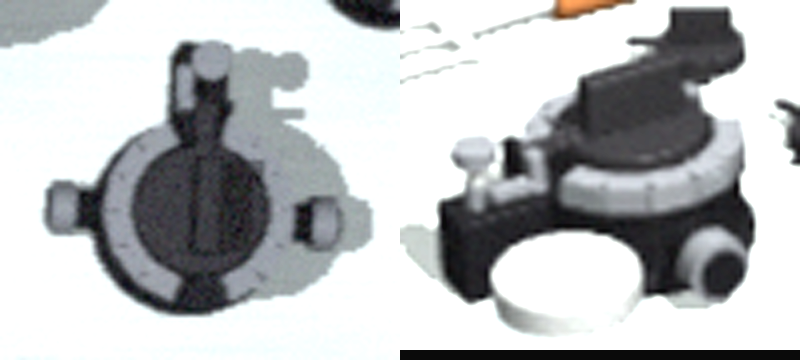

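The crop confirms the choice. It shows the big claw ring, the fitted cap with its grip bar at crop (205,205), the light button at crop (212,60), i.e. top px (389,195), and the gaps at the top and bottom of the ring. Next I measure the positions.

```bash
cat > meas.py <<'E'
from h import *
def meas():
    Bs=[];rs=[];bs=[];cs=[]
    for i in range(6):
        p,d=robot.grab_frame("top");P=cloud("top",d)[180:265,336:432].reshape(-1,3)
        near=np.hypot(P[:,0]-580,P[:,1]+177)
        bs.append(P[(P[:,2]>97)&(P[:,2]<118)&(near<60)])
        Bs.append(P[(P[:,2]>80)&(P[:,2]<97)&(P[:,0]>645)])
        rs.append(P[(P[:,2]>60)&(P[:,2]<68)&(near<75)])
        cs.append(P[(P[:,2]>69)&(P[:,2]<78)&(near<48)])
    return [np.vstack(a) for a in(bs,Bs,rs,cs)]
E
python3 - <<'E'
from meas import *
b,B,r,c=meas()
print("bar",cv2.minAreaRect(b[:,:2].astype(np.float32)),b.mean(0),len(b))
print("btn",B.mean(0),np.median(B,0),cv2.minEnclosingCircle(B[:,:2].astype(np.float32)),len(B))
u,s,v=np.linalg.svd(b[:,:2]-b[:,:2].mean(0),full_matrices=False);print("bar dir",np.degrees(np.arctan2(v[0,1],v[0,0])))
from scipy.optimize import least_squares
# ring: outer edge by angle
f=least_squares(lambda q:np.clip(np.hypot(r[:,0]-q[0],r[:,1]-q[1])-61,0,None)+np.clip(44-np.hypot(r[:,0]-q[0],r[:,1]-q[1]),0,None),[580,-177]);print("ring",f.x,f.cost)
print("cap circ",cv2.minEnclosingCircle(c[:,:2].astype(np.float32)),c[:,2].mean())
a=np.degrees(np.arctan2(r[:,1]-f.x[1],r[:,0]-f.x[0]));rr=np.hypot(r[:,1]-f.x[1],r[:,0]-f.x[0])
h=np.histogram(a[(rr>46)&(rr<60)],np.arange(-180,181,6))
print(list(zip(h[1].astype(int),h[0])))
# scene view: bar and button
p,d=robot.grab_frame("scene");P=cloud("scene",d)[190:265,230:310].reshape(-1,3)
q=P[(P[:,2]>80)&(P[:,2]<97)&(P[:,0]>650)];print("scene btn",q.mean(0),np.ptp(q,axis=0),len(q),np.percentile(q[:,2],[50,80,95]))
q=P[(P[:,2]>102)&(P[:,2]<112)];print("scene bar top",q.mean(0),len(q))
E
```

```text
bar ((577.8678588867188, -178.91281127929688), (16.644729614257812, 58.832584381103516), 85.98836517333984) [ 577.41805783 -178.4833391   105.69847623] 979
btn [ 670.76641488 -183.41342907   86.78967798] [ 670.64030269 -183.25425155   86.85204853] ((662.9013061523438, -178.81637573242188), 23.303937911987305) 504
bar dir 176.1522338032186
ring [ 580.89114881 -179.31419898] 4381.192624187856
cap circ ((580.1011352539062, -177.02899169921875), 47.87766647338867) 73.30494203981782
[(np.int64(-180), np.int64(0)), (np.int64(-174), np.int64(0)), (np.int64(-168), np.int64(20)), (np.int64(-162), np.int64(64)), (np.int64(-156), np.int64(61)), (np.int64(-150), np.int64(61)), (np.int64(-144), np.int64(61)), (np.int64(-138), np.int64(63)), (np.int64(-132), np.int64(63)), (np.int64(-126), np.int64(62)), (np.int64(-120), np.int64(66)), (np.int64(-114), np.int64(69)), (np.int64(-108), np.int64(60)), (np.int64(-102), np.int64(60)), (np.int64(-96), np.int64(55)), (np.int64(-90), np.int64(69)), (np.int64(-84), np.int64(55)), (np.int64(-78), np.int64(64)), (np.int64(-72), np.int64(58)), (np.int64(-66),
[... 720 characters left out ...]
, np.int64(59)), (np.int64(84), np.int64(61)), (np.int64(90), np.int64(73)), (np.int64(96), np.int64(63)), (np.int64(102), np.int64(69)), (np.int64(108), np.int64(61)), (np.int64(114), np.int64(58)), (np.int64(120), np.int64(61)), (np.int64(126), np.int64(62)), (np.int64(132), np.int64(63)), (np.int64(138), np.int64(62)), (np.int64(144), np.int64(58)), (np.int64(150), np.int64(62)), (np.int64(156), np.int64(62)), (np.int64(162), np.int64(26)), (np.int64(168), np.int64(0)), (np.int64(174), np.int64(0))]
scene btn [704.80742711 -66.72954121  88.75136526] [106.32978023 252.40967038  16.5021602 ] 122 [88.22984583 94.16723472 96.22141119]
scene bar top [689.20873492 -34.20465288 106.00418956] 246
```

The rows are not in the units I measure in: shifts go in shares of 62.5 mm and turns go in shares of 2 pi rad. I convert before sending: 0.148 rad / 6.2832 = 0.0236.

```bash
cat >> h.py <<'E'
def go(x,y,z,yaw=None):
    s=robot.state();r=R.from_quat(s["eef_rot"]);M=r.as_matrix();now=np.arctan2(M[1,0],M[0,0])
    print("t %.2f pos"%s["t"],s["ee_pos"].round(2),"yaw %.4f"%now,"q6 %.3f"%s["q"][5],"F",s["wrist_force"].round(2),"T",s["torque"].round(3),"w %.1f g %.1f"%(s["gripper_width"],s["grip_force"]))
    print("tool delta",(M.T@(np.array([x,y,z])-s["ee_pos"])).round(2), "turn", None if yaw is None else round(now-yaw,4), "tilt",M[2].round(4))
E
echo '[{"yaw": 0.0236, "aperture": 0}, {"yaw": 0.0236, "aperture": 0}]' | python3 -m crank 20
python3 -c "
from h import *
go(672,-184.5,300,-0.068)"
```

```text
t: 0.7
ee_pos: [146.8, -633.2, 404.7]
eef_rot: [0.999, -0.036, -0.0, 0.0]
wrist_force: [-0.9, -0.1, -0.3]
gripper_width: 51.4
grip_force: 0.0
t 0.70 pos [ 146.8  -633.19  404.72] yaw -0.0730 q6 0.254 F [-0.9  -0.13 -0.25] T [0.006 0.003 0.019] w 51.4 g 0.0
tool delta [ 491.1  -485.78  104.7 ] turn -0.005 tilt [-0.  0. -1.]
```

In the tool's units: 41 mm is 0.656, -40.5 mm is -0.648.

```bash
echo '[{"tx": 0.656, "ty": -0.648, "tz": 0.096, "aperture": 0}, {"tx": 0.656, "ty": -0.648, "tz": 0.096, "aperture": 0}, {"tx": 0.656, "ty": -0.648, "tz": 0.096, "aperture": 0}, {"tx": 0.656, "ty": -0.648, "tz": 0.096, "aperture": 0}, {"tx": 0.656, "ty": -0.648, "tz": 0.096, "aperture": 0}]' | python3 -m crank | head -2
echo '[{"tx": 0.656, "ty": -0.648, "tz": 0.096, "aperture": 0}, {"tx": 0.656, "ty": -0.648, "tz": 0.096, "aperture": 0}, {"tx": 0.656, "ty": -0.648, "tz": 0.096, "aperture": 0}, {"tx": 0.656, "ty": -0.648, "tz": 0.096, "aperture": 0}, {"tx": 0.656, "ty": -0.648, "tz": 0.096, "aperture": 0}]' | python3 -m crank | head -2
echo '[{"tx": 0.656, "ty": -0.648, "tz": 0.096, "aperture": 0}, {"tx": 0.656, "ty": -0.648, "tz": 0.096, "aperture": 0}, {"aperture": 0}]' | python3 -m crank | head -2
python3 -c "
from h import *
go(672,-184.5,270,-0.068)"
```

```text
t: 1.32
ee_pos: [366.4, -443.9, 374.7]
t: 1.95
ee_pos: [584.8, -255.6, 344.6]
t: 2.33
ee_pos: [673.2, -178.8, 331.9]
t 2.33 pos [ 673.15 -178.75  331.91] yaw -0.0645 q6 1.332 F [-0.04  0.7   0.23] T [-0.058  0.022 -0.015] w 0.1 g 0.0
tool delta [-0.81  5.84 61.91] turn 0.0035 tilt [ 5.e-04 -4.e-04 -1.e+00]
```

In the tool's units: 20 mm is 0.32, 15 mm is 0.24.

```bash
echo '[{"tx": -0.0128, "ty": 0.0928, "tz": 0.32, "aperture": 0}, {"tz": 0.32, "aperture": 0}, {"tz": 0.24, "aperture": 0}, {"tz": 0.112, "aperture": 0}, {"aperture": 0}]' | python3 -m crank | head -2
python3 - <<'E'
from h import *
go(672,-184.5,260,-0.068)
s,d=robot.grab_frame("scene");t,_=robot.grab_frame("top")
o=np.zeros((400,800,3),np.uint8);o[:,:400]=cv2.resize(t[175:275,336:436],(400,400));o[:350,400:]=cv2.resize(s[190:260,230:310],(400,350),interpolation=cv2.INTER_CUBIC)
cv2.imwrite("pics/c2.png",cv2.convertScaleAbs(o,alpha=1.8,beta=20))
E
```

```text
t: 2.95
ee_pos: [669.4, -187.8, 270.1]
t 2.95 pos [ 669.37 -187.82  270.14] yaw -0.0686 q6 1.322 F [-0.18  0.73  0.4 ] T [-0.053 -0.011  0.002] w -0.0 g 0.0
tool delta [ 2.41 -3.49 10.14] turn -0.0006 tilt [-8.e-04 -2.e-04 -1.e+00]
```

View pics/c2.png

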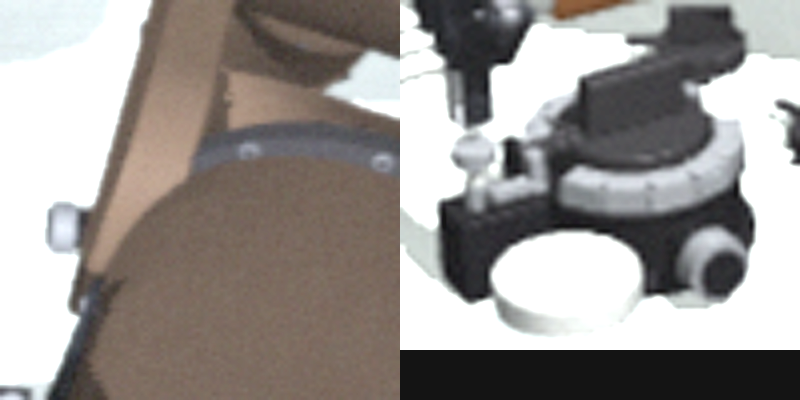

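The right half shows the closed fingertips at crop (475,100), directly above the button at (475,150).

In the tool's units: 4 mm is 0.064, -3.5 mm is -0.056.

```bash
echo '[{"tx": 0.0384, "ty": -0.056, "tz": 0.064, "aperture": 0}, {"tz": 0.016, "aperture": 0}, {"aperture": 0}]' | python3 -m crank 
python3 -c "
from h import *
go(672,-184.5,260,-0.068)"
```

```text
t: 3.42
ee_pos: [672.2, -184.1, 265.7]
eef_rot: [0.999, -0.034, -0.0, 0.0]
wrist_force: [1.2, -0.1, 0.2]
gripper_width: -0.2
grip_force: 0.0
t 3.42 pos [ 672.24 -184.13  265.7 ] yaw -0.0679 q6 1.328 F [ 1.2  -0.14  0.22] T [ 0.025 -0.04   0.068] w -0.2 g 0.0
tool delta [-0.22  0.39  5.7 ] turn 0.0001 tilt [-1.e-04  0.e+00 -1.e+00]
```

In the tool's units: 2 mm is 0.032.

```bash
for i in 1; do echo '[{"tz": 0.032, "aperture": 0}, {"tz": 0.032, "aperture": 0}]' | python3 -m crank|sed -n '2p;4p'; echo '[{"tz": 0.016, "aperture": 0}, {"tz": 0.016, "aperture": 0}]' | python3 -m crank|sed -n '2p;4p';echo '[{"tz": 0.016, "aperture": 0}, {"tz": 0.016, "aperture": 0}]' | python3 -m crank|sed -n '2p;4p'; done
```

```text
ee_pos: [672.2, -184.3, 261.6]
wrist_force: [-0.2, -0.5, 0.3]
ee_pos: [672.2, -184.3, 259.7]
wrist_force: [-1.2, -0.8, 2.2]
ee_pos: [672.2, -184.3, 257.7]
wrist_force: [-1.2, -0.3, 3.0]
```

In the tool's units: 1.5 mm is 0.024.

```bash
echo '[{"tz": 0.024, "aperture": 0}, {"tz": 0.024, "aperture": 0}, {"tz": 0.024, "aperture": 0}, {"tz": 0.024, "aperture": 0}]' | python3 -m crank|sed -n '2p;4p'; echo '[{"tz": 0.016, "aperture": 0}, {"tz": 0.016, "aperture": 0}, {"tz": 0.016, "aperture": 0}]' | python3 -m crank|sed -n '2p;4p';echo '[{"tz": 0.008, "aperture": 0}]' | python3 -m crank|sed -n '2p;4p'; echo '[{"tz": 0.008, "aperture": 0}]' | python3 -m crank|sed -n '2p;4p'
```

```text
ee_pos: [672.2, -184.3, 251.6]
wrist_force: [-1.7, 0.1, 2.6]
ee_pos: [672.2, -184.3, 248.6]
wrist_force: [-1.2, -0.2, 2.6]
ee_pos: [672.2, -184.3, 248.1]
wrist_force: [-1.2, -0.5, 2.4]
ee_pos: [672.2, -184.3, 247.7]
wrist_force: [-1.0, 0.1, 2.2]
```

In the tool's units: 0.4 mm is 0.0064.

```bash
for i in 1; do echo '[{"tz": 0.0064, "aperture": 0}]' | python3 -m crank|sed -n '2p;4p'; echo '[{"tz": 0.0064, "aperture": 0}]' | python3 -m crank|sed -n '2p;4p';echo '[{"tz": 0.0064, "aperture": 0}]' | python3 -m crank|sed -n '2p;4p'; done
```

```text
ee_pos: [672.2, -184.3, 247.3]
wrist_force: [-1.5, 0.6, 2.5]
ee_pos: [672.3, -184.3, 247.0]
wrist_force: [-1.1, 0.1, 6.1]
ee_pos: [672.3, -184.3, 246.8]
wrist_force: [-2.0, 0.2, 8.5]
```

In the tool's units: 0.4 mm is 0.0064.

```bash
echo '[{"tz": 0.0064, "aperture": 0}]' | python3 -m crank|sed -n '2p;4p'; echo '[{"tz": -0.048, "aperture": 0}, {"tz": -0.32, "aperture": 0}, {"tz": -0.64, "aperture": 0}, {"tz": -0.32, "aperture": 0}, {"aperture": 0}]' | python3 -m crank|sed -n '2p;4p'
python3 -c "
from h import *
go(578.3,-178.7,330,-0.068)"
```

```text
ee_pos: [672.3, -184.3, 246.6]
wrist_force: [-3.1, 0.5, 11.2]
ee_pos: [672.7, -184.4, 331.4]
wrist_force: [0.7, -0.1, 0.0]
t 6.42 pos [ 672.74 -184.41  331.45] yaw -0.0682 q6 1.328 F [ 0.66 -0.11  0.04] T [ 0.005 -0.008  0.039] w 0.1 g 0.0
tool delta [-94.62   0.73   1.12] turn -0.0002 tilt [ 3.5e-03  8.0e-04 -1.0e+00]
```

In the tool's units: -40 mm is -0.64, -14.6 mm is -0.2336.

```bash
echo '[{"tx": -0.64, "aperture": 45}, {"tx": -0.64, "aperture": 45}, {"tx": -0.2336, "ty": 0.0112, "aperture": 45}, {"aperture": 45}, {"aperture": 45}]' | python3 -m crank|sed -n '2p;4,5p'
python3 - <<'E'
from h import *
go(578.3,-178.7,251,-0.068)
s,d=robot.grab_frame("scene")
cv2.imwrite("pics/c3.png",cv2.convertScaleAbs(cv2.resize(s[140:260,220:340],(600,600),interpolation=cv2.INTER_CUBIC),alpha=1.8,beta=20))
E
```

```text
ee_pos: [578.9, -178.7, 329.0]
wrist_force: [0.1, -0.0, -0.1]
gripper_width: 45.1
t 7.05 pos [ 578.85 -178.7   329.01] yaw -0.0682 q6 1.289 F [ 0.11 -0.   -0.06] T [ 0.033  0.011 -0.024] w 45.1 g 0.0
tool delta [-6.100e-01  2.000e-02  7.801e+01] turn -0.0002 tilt [ 8.e-04  1.e-04 -1.e+00]
```

View pics/c3.png

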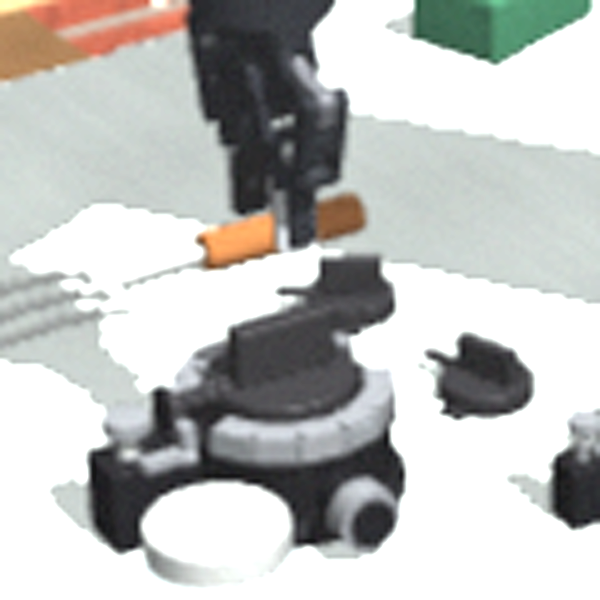

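The button is down (crop (125,425)), and the open fingers at (270,230) straddle the line above the bar at (285,350). I descend and grip.

In the tool's units: 25 mm is 0.4, 16 mm is 0.256.

```bash
echo '[{"tx": -0.0096, "tz": 0.4, "aperture": 45}, {"tz": 0.4, "aperture": 45}, {"tz": 0.256, "aperture": 45}, {"tz": 0.128, "aperture": 45}, {"tz": 0.064, "aperture": 45}]' | python3 -m crank 20|sed -n '2p;4,5p'
echo '[{"aperture": 30}, {"aperture": 24}, {"aperture": 20}, {"aperture": 17}, {"aperture": 14}]' | python3 -m crank |sed -n '2p;4,6p'
```

```text
ee_pos: [577.5, -178.5, 250.9]
wrist_force: [-0.2, -0.3, -0.3]
gripper_width: 44.8
ee_pos: [577.3, -178.7, 251.5]
wrist_force: [-1.2, -4.0, 3.4]
gripper_width: 15.9
grip_force: 22.7
```

In the tool's units: 0.2 mm is 0.0032, -0.03 rad / 6.2832 = -0.0048.

```bash
echo '[{"ty": 0.0032, "aperture": 12}, {"aperture": 12}, {"yaw": -0.0048, "aperture": 12}, {"yaw": -0.0048, "aperture": 12}, {"yaw": -0.0048, "aperture": 12}]' | python3 -m crank 45 >/dev/null; python3 -c "
from h import *
go(577.3,-178.7,251,1.57)"
echo '[{"yaw": -0.008, "aperture": 12}, {"yaw": -0.008, "aperture": 12}, {"yaw": -0.008, "aperture": 12}, {"yaw": -0.008, "aperture": 12}]' | python3 -m crank>/dev/null; python3 -c "
from h import *
go(577.3,-178.7,251,1.57)"
```

```text
t 8.97 pos [ 577.19 -178.54  251.1 ] yaw 0.0239 q6 1.196 F [ 0.13 -0.09  5.46] T [ 0.044 -0.115 -0.075] w 14.9 g 47.9
tool delta [0.11 0.16 0.1 ] turn -1.5461 tilt [-0.e+00 -2.e-04 -1.e+00]
t 9.47 pos [ 577.05 -178.5   250.98] yaw 0.2246 q6 0.996 F [0.49 0.64 4.71] T [-0.007 -0.034 -0.08 ] w 15.4 g 47.9
tool delta [ 0.2   0.25 -0.02] turn -1.3454 tilt [-4.e-04 -4.e-04 -1.e+00]
```

In the tool's units: -0.3 mm is -0.0048, -0.09 rad / 6.2832 = -0.0143.

```bash
echo '[{"tz": -0.0048, "yaw": -0.0143, "aperture": 12}, {"tz": -0.0048, "yaw": -0.0143, "aperture": 12}, {"yaw": -0.0143, "aperture": 12}, {"yaw": -0.0143, "aperture": 12}, {"yaw": -0.0143, "aperture": 12}]' | python3 -m crank>/dev/null; python3 -c "
from h import *
go(577.3,-178.7,251,1.57)"
echo '[{"yaw": -0.0143, "aperture": 12}, {"yaw": -0.0143, "aperture": 12}, {"yaw": -0.0143, "aperture": 12}, {"yaw": -0.0048, "aperture": 12}, {"aperture": 12}]' | python3 -m crank>/dev/null; python3 -c "
from h import *
go(577.3,-178.7,251,1.57)"
```

```text
t 10.10 pos [ 577.01 -178.47  251.57] yaw 0.6760 q6 0.544 F [ 0.49 -0.13  4.61] T [ 0.022  0.009 -0.1  ] w 15.2 g 47.9
tool delta [0.08 0.36 0.57] turn -0.894 tilt [-2.e-04 -6.e-04 -1.e+00]
t 10.72 pos [ 577.01 -178.53  251.59] yaw 0.9711 q6 0.249 F [-0.99  1.64  3.63] T [0.221 0.184 0.026] w 15.4 g 47.9
tool delta [0.02 0.33 0.59] turn -0.5989 tilt [-1.e-04 -6.e-04 -1.e+00]
```

In the tool's units: -0.5 mm is -0.008, -0.3 mm is -0.0048, -0.02 rad / 6.2832 = -0.0032.

```bash
echo '[{"tz": -0.008, "aperture": 12}, {"tz": -0.0048, "yaw": -0.0032, "aperture": 12}, {"aperture": 12}]' | python3 -m crank>/dev/null; python3 -c "
from h import *
go(577.3,-178.7,251,1.57)"
for i in 1; do echo '[{"yaw": -0.0095, "aperture": 12}, {"yaw": -0.0095, "aperture": 12}]' | python3 -m crank|sed -n '2,4p';echo '[{"yaw": -0.0095, "aperture": 12}, {"yaw": -0.0095, "aperture": 12}]' | python3 -m crank|sed -n '2,4p'; done;  python3 -c "
from h import *
go(577.3,-178.7,251,1.57)"
```

```text
t 11.10 pos [ 576.99 -178.57  251.89] yaw 0.9918 q6 0.228 F [  3.19   0.8  -14.26] T [ 0.118 -0.403 -0.392] w 15.2 g 45.3
tool delta [0.06 0.33 0.89] turn -0.5782 tilt [-1.e-04 -1.e-03 -1.e+00]
ee_pos: [576.8, -178.6, 251.9]
eef_rot: [0.849, 0.528, -0.0, -0.001]
wrist_force: [0.5, -0.0, -12.6]
ee_pos: [576.7, -178.5, 251.9]
eef_rot: [0.816, 0.578, -0.0, -0.001]
wrist_force: [0.3, 0.7, -10.8]
t 11.60 pos [ 576.73 -178.54  251.87] yaw 1.2332 q6 -0.013 F [  0.31   0.68 -10.77] T [ 0.02  -0.075 -0.547] w 15.1 g 45.7
tool delta [0.04 0.59 0.87] turn -0.3368 tilt [ 1.0e-04 -1.6e-03 -1.0e+00]
```

In the tool's units: 0.25 mm is 0.004, -0.06 rad / 6.2832 = -0.0095.

```bash
echo '[{"tz": 0.004, "aperture": 12}, {"yaw": -0.0095, "aperture": 12}]' | python3 -m crank|sed -n '2,4p'; echo '[{"yaw": -0.008, "aperture": 12}, {"aperture": 12}]' | python3 -m crank|sed -n '2,4p';echo '[{"yaw": -0.0048, "aperture": 12}, {"aperture": 12}]' | python3 -m crank|sed -n '2,4p';  python3 -c "
from h import *
go(577.3,-178.7,251,1.57)"
```

```text
ee_pos: [576.8, -178.6, 251.9]
eef_rot: [0.799, 0.601, -0.0, -0.001]
wrist_force: [0.1, 0.4, -10.1]
ee_pos: [576.8, -178.6, 251.9]
eef_rot: [0.784, 0.621, -0.0, -0.0]
wrist_force: [-1.2, 0.4, -11.5]
ee_pos: [576.9, -178.6, 251.9]
eef_rot: [0.774, 0.633, -0.0, -0.0]
wrist_force: [-2.4, 2.0, -14.1]
t 12.35 pos [ 576.89 -178.58  251.95] yaw 1.3716 q6 -0.151 F [ -2.38   1.98 -14.14] T [ 0.234  0.402 -0.352] w 15.1 g 45.2
tool delta [-0.04  0.43  0.95] turn -0.1984 tilt [ 1.e-04 -9.e-04 -1.e+00]
```

In the tool's units: 0.5 mm is 0.008, -0.04 rad / 6.2832 = -0.0064.

```bash
echo '[{"tz": 0.008, "aperture": 12}, {"yaw": -0.0064, "aperture": 12}]' | python3 -m crank|sed -n '2,4p'; echo '[{"yaw": -0.0064, "aperture": 12}, {"aperture": 12}]' | python3 -m crank|sed -n '2,4p';echo '[{"yaw": -0.0048, "aperture": 12}, {"aperture": 12}]' | python3 -m crank|sed -n '2,4p';  python3 -c "
from h import *
go(577.3,-178.7,251,1.57)"
```

```text
ee_pos: [577.1, -178.6, 251.9]
eef_rot: [0.761, 0.649, -0.0, -0.0]
wrist_force: [-2.4, 0.2, -8.2]
ee_pos: [577.3, -178.7, 252.0]
eef_rot: [0.748, 0.664, 0.0, 0.0]
wrist_force: [-1.2, 1.5, -7.5]
ee_pos: [577.4, -178.7, 252.0]
eef_rot: [0.738, 0.675, 0.0, 0.0]
wrist_force: [-2.6, 0.8, -4.4]
t 13.10 pos [ 577.38 -178.75  252.01] yaw 1.4822 q6 -0.262 F [-2.6   0.78 -4.43] T [ 0.373  0.328 -0.068] w 15.2 g 46.6
tool delta [ 0.04 -0.08  1.01] turn -0.0878 tilt [-2.e-04  6.e-04 -1.e+00]
```

In the tool's units: -0.03 rad / 6.2832 = -0.0048.

```bash
echo '[{"yaw": -0.0048, "aperture": 12}, {"aperture": 12}]' | python3 -m crank|sed -n '2,4p'; echo '[{"yaw": -0.0048, "aperture": 12}, {"aperture": 12}]' | python3 -m crank|sed -n '2,4p'; python3 -c "
from h import *
go(577.3,-178.7,251,1.57)"
```

```text
ee_pos: [577.5, -178.8, 252.1]
eef_rot: [0.727, 0.686, 0.0, 0.0]
wrist_force: [-0.3, 1.0, -0.2]
ee_pos: [577.5, -178.8, 252.2]
eef_rot: [0.717, 0.697, 0.0, 0.001]
wrist_force: [-0.1, 1.4, 3.1]
t 13.60 pos [ 577.52 -178.79  252.16] yaw 1.5426 q6 -0.322 F [-0.14  1.44  3.14] T [0.33  0.067 0.044] w 15.2 g 47.8
tool delta [ 0.08 -0.22  1.16] turn -0.0274 tilt [-4.0e-04  1.1e-03 -1.0e+00]
```

The vertical force has flipped upwards, so the cap looks free. I turn a touch more and test with a light lift.

In the tool's units: -0.6 mm is -0.0096, -0.02 rad / 6.2832 = -0.0032.

```bash
echo '[{"yaw": -0.0032, "aperture": 12}, {"tz": -0.0096, "aperture": 12}, {"aperture": 12}]' | python3 -m crank|sed -n '2,4p'; echo '[{"tz": -0.0128, "aperture": 12}, {"aperture": 12}]' | python3 -m crank|sed -n '2,4p'; python3 -c "
from h import *
go(577.3,-178.7,251,1.57)"
```

```text
ee_pos: [577.5, -178.8, 252.6]
eef_rot: [0.71, 0.704, 0.0, 0.0]
wrist_force: [2.4, -0.1, 3.0]
ee_pos: [577.4, -178.8, 253.3]
eef_rot: [0.71, 0.704, 0.0, 0.0]
wrist_force: [3.5, -0.3, 3.6]
t 14.22 pos [ 577.45 -178.78  253.33] yaw 1.5618 q6 -0.341 F [ 3.49 -0.28  3.56] T [ 0.023 -0.615 -0.044] w 15.3 g 47.8
tool delta [ 0.08 -0.15  2.33] turn -0.0082 tilt [-3.e-04  8.e-04 -1.e+00]
```

In the tool's units: -1 mm is -0.016.

```bash
echo '[{"tz": -0.016, "aperture": 12}, {"tz": -0.016, "aperture": 12}, {"tz": -0.016, "aperture": 12}]' | python3 -m crank|sed -n '2p;4p'; echo '[{"tz": -0.032, "aperture": 12}, {"tz": -0.032, "aperture": 12}, {"tz": -0.032, "aperture": 12}]' | python3 -m crank|sed -n '2p;4,5p'; echo '[{"tz": -0.064, "aperture": 12}, {"tz": -0.096, "aperture": 12}, {"tz": -0.16, "aperture": 12}, {"tz": -0.32, "aperture": 12}, {"tz": -0.32, "aperture": 12}]' | python3 -m crank|sed -n '2p;4,5p'; python3 -c "
from h import *
go(530,180,330,0.095)"
```

```text
ee_pos: [576.5, -178.5, 255.7]
wrist_force: [0.0, 0.1, -4.0]
ee_pos: [577.0, -178.6, 262.2]
wrist_force: [0.8, 0.4, -3.3]
gripper_width: 15.1
ee_pos: [577.2, -178.6, 323.3]
wrist_force: [0.4, -0.2, -4.2]
gripper_width: 15.1
t 15.60 pos [ 577.18 -178.65  323.31] yaw 1.5618 q6 -0.341 F [ 0.45 -0.16 -4.18] T [ 0.01  -0.015  0.034] w 15.1 g 46.7
tool delta [358.21 -50.41  -6.71] turn 1.4668 tilt [-0.e+00  2.e-04 -1.e+00]
```

In the tool's units: 50 mm is 0.8, 45 mm is 0.72.

```bash
echo '[{"ty": -0.16, "tz": -0.32, "aperture": 12}, {"tx": 0.24, "ty": -0.4, "tz": -0.32, "aperture": 12}, {"tx": 0.48, "ty": -0.4, "aperture": 12}, {"tx": 0.72, "ty": -0.16, "aperture": 12}, {"tx": 0.8, "aperture": 12}]' | python3 -m crank|sed -n '2p;4,5p'; echo '[{"tx": 0.8, "aperture": 12}, {"tx": 0.8, "aperture": 12}, {"tx": 0.72, "ty": 0.16, "aperture": 12}, {"tx": 0.56, "ty": 0.08, "aperture": 12}, {"tx": 0.24, "aperture": 12}]' | python3 -m crank|sed -n '2p;4,5p';echo '[{"aperture": 12}]' | python3 -m crank|sed -n '2p;4,5p'; python3 -c "
from h import *
go(530,180,258,0.095)"
```

```text
ee_pos: [506.9, -37.3, 363.0]
wrist_force: [1.3, 0.2, -3.1]
gripper_width: 15.2
ee_pos: [524.8, 158.3, 362.8]
wrist_force: [0.1, -0.7, -3.5]
gripper_width: 15.2
ee_pos: [524.7, 157.1, 362.5]
wrist_force: [-0.2, 0.0, -3.0]
gripper_width: 15.1
t 16.98 pos [524.67 157.15 362.46] yaw 1.5631 q6 0.243 F [-0.18  0.05 -2.99] T [-0.007 -0.02  -0.049] w 15.1 g 46.7
tool delta [ 22.9    5.17 104.46] turn 1.4681 tilt [-1.e-04 -1.e-04 -1.e+00]
```

In the tool's units: 30 mm is 0.48, 23 mm is 0.368.

```bash
echo '[{"tx": 0.368, "ty": 0.08, "tz": 0.32, "aperture": 12}, {"tz": 0.48, "aperture": 12}, {"tz": 0.48, "aperture": 12}, {"tz": 0.32, "aperture": 12}, {"aperture": 12}]' | python3 -m crank|sed -n '2p;4,5p'; echo '[{"tz": 0.128, "aperture": 12}, {"tz": 0.08, "aperture": 12}, {"aperture": 12}]' | python3 -m crank|sed -n '2p;4,5p'; python3 - <<'E'
from h import *
go(530,180,240,0.095)
s,d=robot.grab_frame("scene")
cv2.imwrite("pics/c4.png",cv2.convertScaleAbs(cv2.resize(s[190:340,300:450],(600,600),interpolation=cv2.INTER_CUBIC),alpha=1.5,beta=20))
E
```

```text
ee_pos: [529.7, 178.4, 261.2]
wrist_force: [-0.8, -0.7, -3.2]
gripper_width: 15.2
ee_pos: [530.4, 179.7, 249.2]
wrist_force: [-1.3, 0.4, -3.3]
gripper_width: 15.3
t 17.98 pos [530.39 179.68 249.22] yaw 1.5618 q6 0.282 F [-1.29  0.37 -3.26] T [-0.009  0.046 -0.019] w 15.3 g 46.8
tool delta [ 0.31 -0.39  9.22] turn 1.4668 tilt [ 0.  0. -1.]
```

View pics/c4.png

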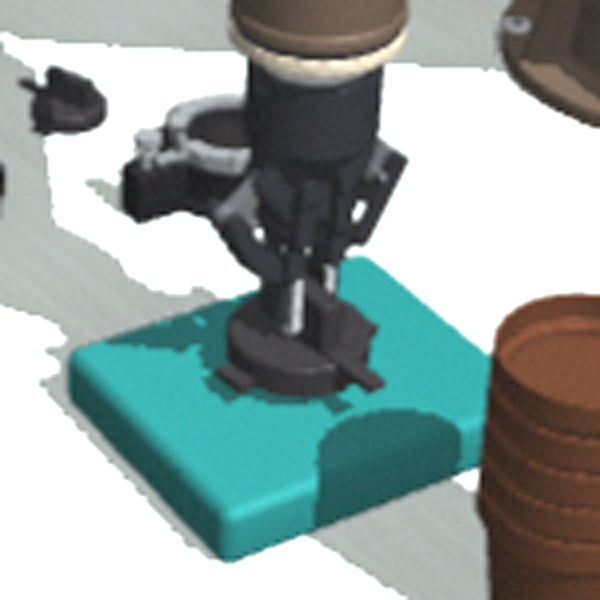

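The cap hangs upright at crop (300,350), just above the middle of the teal block, and well clear of the pots. I lower it gently.

In the tool's units: 3 mm is 0.048, 1 mm is 0.016.

```bash
echo '[{"tz": 0.048, "aperture": 12}, {"tz": 0.048, "aperture": 12}, {"tz": 0.016, "aperture": 12}]' | python3 -m crank|sed -n '2p;4p'; echo '[{"tz": 0.016, "aperture": 12}, {"aperture": 12}]' | python3 -m crank|sed -n '2p;4p'; echo '[{"tz": 0.0128, "aperture": 12}, {"aperture": 12}]' | python3 -m crank|sed -n '2p;4p'; echo '[{"tz": 0.0064, "aperture": 12}, {"aperture": 12}]' | python3 -m crank|sed -n '2p;4p'
```

```text
ee_pos: [530.3, 179.8, 241.9]
wrist_force: [0.7, -0.1, -3.7]
ee_pos: [530.4, 179.8, 241.1]
wrist_force: [-1.7, 0.5, -3.3]
ee_pos: [530.4, 179.7, 240.3]
wrist_force: [0.4, 0.7, -2.7]
ee_pos: [530.4, 179.8, 239.9]
wrist_force: [-0.4, -0.3, -2.7]
```

In the tool's units: 0.4 mm is 0.0064.

```bash
for i in 1; do echo '[{"tz": 0.0064, "aperture": 12}, {"aperture": 12}]' | python3 -m crank|sed -n '2p;4p'; echo '[{"tz": 0.0064, "aperture": 12}, {"aperture": 12}]' | python3 -m crank|sed -n '2p;4p'; echo '[{"tz": 0.0064, "aperture": 12}, {"aperture": 12}]' | python3 -m crank|sed -n '2p;4p'; done
```

```text
ee_pos: [530.4, 179.7, 239.5]
wrist_force: [0.4, -0.5, -3.2]
ee_pos: [530.4, 179.7, 239.1]
wrist_force: [0.0, -0.8, -3.7]
ee_pos: [530.4, 179.8, 238.8]
wrist_force: [0.0, 0.3, -1.2]
```

In the tool's units: 0.3 mm is 0.0048.

```bash
for i in 1; do echo '[{"tz": 0.0048, "aperture": 12}, {"aperture": 12}]' | python3 -m crank|sed -n '2p;4p'; echo '[{"tz": 0.0048, "aperture": 12}, {"aperture": 12}]' | python3 -m crank|sed -n '2p;4p'; done
```

```text
ee_pos: [530.5, 179.7, 238.8]
wrist_force: [-1.9, -1.7, 4.5]
ee_pos: [530.5, 179.7, 238.8]
wrist_force: [-2.7, -2.3, 11.2]
```

Seated. I release and rise.

In the tool's units: -0.3 mm is -0.0048.

```bash
echo '[{"tz": -0.0048, "aperture": 12}, {"aperture": 20}, {"aperture": 30}, {"aperture": 45}, {"aperture": 45}]' | python3 -m crank 20|sed -n '2p;4,6p'; echo '[{"tz": -0.08, "aperture": 45}, {"tz": -0.32, "aperture": 45}, {"tz": -0.64, "aperture": 45}, {"tz": -0.64, "aperture": 45}, {"tz": -0.32, "aperture": 45}]' | python3 -m crank|sed -n '2p;4p'; echo '[{"ty": -0.8, "tz": -0.32, "aperture": 45}, {"ty": -0.96, "aperture": 45}, {"aperture": 45}]' | python3 -m crank|sed -n '2p;4p'
python3 - <<'E'
from h import *
s,d=robot.grab_frame("scene")
cv2.imwrite("pics/c5.png",cv2.convertScaleAbs(cv2.resize(s[130:360,150:480],(800,557),interpolation=cv2.INTER_CUBIC),alpha=1.5,beta=20))
t,d=robot.grab_frame("top");P=cloud("top",d).reshape(-1,3)
b=P[(P[:,2]>83)&(P[:,2]<100)&(np.hypot(P[:,0]-530,P[:,1]-180)<60)];print(b.mean(0),len(b),np.median(b[:,2]))
E
```

```text
ee_pos: [530.4, 179.8, 238.4]
wrist_force: [-0.5, -0.6, 0.4]
gripper_width: 45.0
grip_force: 0.0
ee_pos: [530.7, 179.9, 366.0]
wrist_force: [0.2, -0.4, -0.4]
ee_pos: [416.6, 180.3, 383.8]
wrist_force: [1.0, -0.4, -0.4]
[530.48675708 177.50360933  92.38109408] 157 92.50459698434065
```

View pics/c5.png

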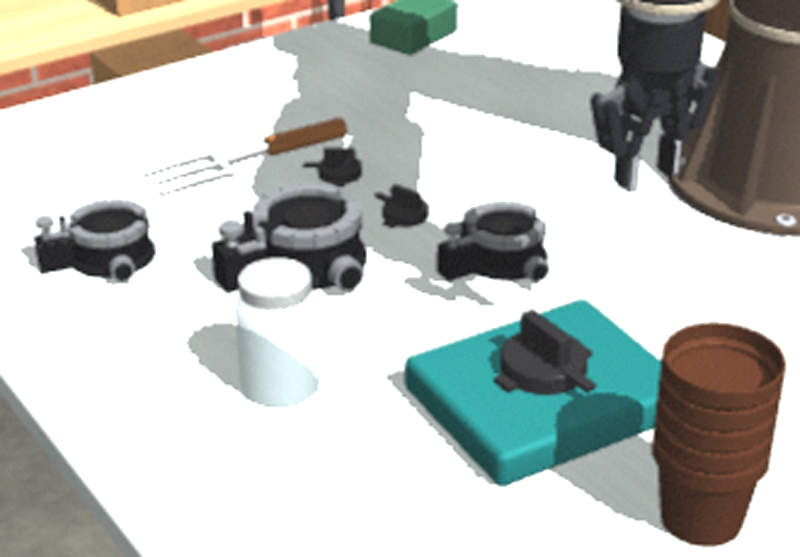

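The cap stands upright mid-block at (545,360), its bar top at about 93 mm as expected. The filter at (305,235) is open, everything else is undisturbed, and the gripper is clear.

```bash
python3 -c "
from plant import robot
print(robot.job_done())"
```

```text
the job is handed in; nothing more can be done
None
```

The filter is open: I pushed its button fully home, turned the cap about 93° until it came free, lifted it straight off and set it gently upright near the middle of the kneeling block, then handed the job in about 20 s into the 72 s limit (no verdict was returned).

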